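# Load the label dispenser

## Task

Take the empty steel spindle from the label dispenser, push it through the cores of the three label rolls lying in the wooden tray, and slide them on along the tray until the collar presses the closed-up stack against the stop plate: hold it there for half a second with a light push of about 5 to 15 N, no harder. Then lift all three off together on the spindle and lay it back in the dispenser's two notches, rolls hanging between the uprights. Leave the cup, phone and cartons where they are.

Things in the scene. Friction and masses are not known exactly. Their poses are not given: they have to be found in the camera images.
- spindle: Loose spindle, 213 mm long, 0.12 kg. Origin on its axis at the collar's front face; own x along the axis to the tip, z up. Round steel shaft 9 mm across, x = 0 to 106 mm, then a 12 mm cone. Collar: disc 24 mm across, x = -5 to 0. Neck: 9 mm square steel, x = -25 to -5. Wooden handle x = -95 to -25, 20 mm wide (y), 22 mm tall (z), centred on the axis. Starts lying level in the dispenser's notches
- spindle_handle (a point): middle of the spindle's handle, on the axis, 60 mm behind the collar face: grip across its 20 mm width. The spindle's centre of mass lies about 70 mm ahead of here, so it hangs tip-heavy in the grip
- spindle_tip (a point): blunt end of the spindle's cone, 3.6 mm across, on the axis, 118 mm ahead of the collar face
- roll1: Loose white label roll nearest the tray's entry: 50 mm across, 24 mm wide, with a through core hole 13 mm across; 0.02 to 0.05 kg. Origin at its centre, own x along the hole. It lies in the V tray, free to slide along it
- roll2: The middle label roll, same as roll1
- roll3: The label roll farthest from the entry, same as roll1
- tray: Fixed plywood V tray, 125 mm long, 56 mm wide, sides up to 35 mm high. Origin at the centre of its underside; own x runs along it from the open entry end (x = -62.5 mm) to the stop plate, z up. The rolls lie in it one behind another, 0 to 15 mm apart, axes on the line y = 0, 47.4 mm above the table. Dragging all the rolls along takes under 2 N; at the stop plate the resistance rises steeply
- tray_entry (a point): point on the line of the roll axes, 47.4 mm above the table, at the tray's entry end; axes as tray. Farther in stands a steel stop plate (50 mm wide, 6 mm thick, 74 mm high) on a stiff spring, giving 1 mm per 6 N; its front face is 90 to 112 mm from this point along x, differs each time and is not measured: feel for it. A slot in it, 18 mm wide, open at the top, lets the shaft pass and be lifted out
- dispenser: Fixed grey dispenser: base 142 x 70 x 10 mm, two uprights 8 mm thick, 40 mm wide, 84 mm high, at x = -56 and +56 mm, each with a notch 14 mm wide, open and flared at the top, its floor 57.5 mm above the table. Origin at the centre of the underside; own x along the line of the notches (spindle's tip end at +x), z up
- seat (a point): where the spindle's collar face (its origin) belongs: on the notch line, 62 mm above the table, 41 mm behind the dispenser's centre along its x; axes as dispenser. The neck then lies in the notch at x = -56 mm (15 mm behind the collar face, 6 mm play each way), the shaft, about 97 mm ahead of the collar face, in the other
- cup: Bystander: white lidded takeaway cup, 84 mm across, 98 mm high, origin under its centre. Leave alone
- phone: Bystander: black phone 150 x 72 x 9 mm lying flat, origin under its centre. Leave alone
- cartons: Bystander: two slim cartons 90 x 140 mm, 48 mm high together, origin under the centre. Leave alone

How it is judged:
By the outcome, as a careful person would: the job done as asked, in the order asked, and still so for the second after the job is handed in, with the robot touching nothing.
It also fails if it takes over 64 s, if anything falls off the work surface, if the arm or the gripper's body presses on something with over 40 N, if the wrist force passes 120 N, or if a joint passes its speed limit or range.

## Robot

A 6-joint arm with a two-finger parallel gripper is mounted at the origin on the work surface. World frame = base frame: x ahead of the robot, y to its left, z up, the work surface at z = 0. Lengths are in mm, angles in rad, forces in N, time in s.
With the tool pointing down it reaches from about 300 to 775 mm from the base axis. Payload 14.6 kg.
Tool frame: the origin (TCP) lies at the very end of the fingers, on their centre line; the grasp point (between the pads) lies 19 mm behind it; z points along the fingers, y is the line along which they close (so a half turn about z gives the same grasp; the last joint's range is limited). The gripper opens to 94 mm and grips with 3 to 60 N. Pads are 16 mm wide; open, the fingers measure 119 mm over their backs; the gripper's body (75 mm by 177 mm) begins 78 mm behind the grasp point.
Start: joints at [-1.321, 0.3, 1.521, -0, 1.321, -0.067], TCP at [171.333, -522.622, 205.446] pointing down, gripper open.
Joint ranges: [-3.03, 3.03], [-0.79, 2.21], [0.23, 2.52], [-1.04, 4.18], [0, 3.07], [-2.55, 2.55]. Speed limits (rad/s): [2.22, 2.22, 2.57, 3.14, 3.14, 3.14].

## Interface

Orientations are given as [roll, pitch, yaw] about the fixed x, y, z axes, in that order (R = Rz(yaw) Ry(pitch) Rx(roll)).
In Python, from cell import manip, camera, get_calibration gives the robot as it stands. The module is installed in compiled form; this text tells all that it offers.
- The arm moves only by the tool jog_arm, never from a script. Its argument "plan" is one flat list of numbers, 6 for each row, row after row: the shift along the world's x, y, z in m, then the turn, a rotation vector about the world's x, y, z in degrees. A call has 1 to 20 rows; each row is the pose to reach, as a shift and turn from the pose commanded when the call began; what a row does not reach only later rows make up. A row lasts 1/10 s, in which the tool goes at most 50 mm and 8.59 degrees, less where a joint would pass 70% of its speed; a pose out of reach is approached as far as the arm can. A call with a gripper value outside its range is refused whole. "claw" is the finger opening in m, from 0 to 0.094, set as the call begins (left out, the last holds). The fingers move at their own pace and stop on an object; "force" is the grip in N (left out, the last holds). Time passes only in rows, so rows that repeat a pose let the fingers close. It gives the time, the measured TCP pose, the force, the opening and the grip force at its end, in the units of the state.
- manip.read_state(): the state, without advancing time (a new reading comes with each control period).
- camera(name): name is "side" or "top"; returns (picture, depth): 384x512x3 uint8, red, green, blue; 384x512 float32, mm along the optical axis (not along the pixel's ray), 0 where there is no reading.
- get_calibration(name): a dict with "fx", "fy", "cx", "cy" (pixels), "origin" and "attitude" of the camera in the world. Camera axes: x right, y down, z forward; pixel columns grow to the right and rows downward; lengths in mm; the calibration is good to about 2 mm. A picture is of the moment at which its call begins. get_calibration takes no time and is no camera call.
- manip.sign_off(): hands the job in; it is judged then, once.
The state is a dict: "clock": time; "joints": joint angles; "qd": joint speeds; "effort": joint torques, N m; "eef_pos": TCP position; "eef_rot": TCP orientation; "wrist_force": force on the tool from outside, world axes, zero at the start; "moment": the same for the moment, N m; "finger_gap": finger opening in mm; "finger_force": force on a finger pad.
Only numpy, scipy, OpenCV 4.12 (cv2) and the standard library are available. Lean on these libraries where they do the work, as an engineer would, in place of code of your own. Each camera call takes 0.05 s, during which the arm holds its last target. There are 200 camera calls.

## Working session

There is one attempt and no reset: what is moved stays moved. The work goes in short steps, Python scripts to look and compute and a tool call to move; the robot and the scene stay as the last step left them, time stands still between calls to the robot, and variables do not carry over. Pictures are saved under pics/ and viewed, at most 11 in all, crops included, and the job is handed in when it is done.

Besides the shell and the picture viewer there is one more tool, called after "Emit:" as name(argument=value, ...), one argument or row to a line, values as JSON. jog_arm: Moves the arm, as the interface text tells. Its arguments: {"type":"object","properties":{"plan":{"type":"array"},"claw":{"type":"number"},"force":{"type":"number"}},"required":["plan"]}

```bash
mkdir -p pics; cat > h.py <<'E'
from cell import manip, camera, get_calibration
import numpy as np, cv2
def grab(n):
    p,d=camera(n); np.savez(f'{n}.npz',p=p,d=d); return p,d
def save(n,p): cv2.imwrite(n,cv2.cvtColor(p,cv2.COLOR_RGB2BGR))
E
python3 - <<'E'
from h import *
for n in('side','top'):
    p,d=grab(n); save(f'pics/{n}0.png',p); print(n,get_calibration(n))
print(manip.read_state())
E
```

```text
side {'fx': 455.78680280180737, 'fy': 455.78680280180737, 'cx': 255.9843771301592, 'cy': 195.63601377515874, 'origin': array([  366.54407838, -1073.2483616 ,   717.86290982]), 'attitude': array([-2.17222192,  0.0157633 , -0.27083429])}
top {'fx': 466.69353287059437, 'fy': 466.69353287059437, 'cx': 256.1782904614853, 'cy': 194.3851627932563, 'origin': array([ 521.1717491 , -146.40434954, 1025.92701443]), 'attitude': array([-3.03323336,  0.00852099, -1.549212  ])}
{'clock': 0.1, 'joints': array([-1.32062351e+00,  3.00428860e-01,  1.52150203e+00, -8.95955867e-06,
        1.32071985e+00, -6.65896735e-02]), 'qd': array([ 1.03105105e-03,  1.05020142e-03, -1.49248012e-03,  7.24610497e-04,
       -8.63429437e-05, -6.75804864e-04]), 'effort': array([ 1.48044295e-03, -5.32641792e+01, -3.53283906e+01,  7.08934455e-02,
        2.34650873e-02, -7.83765245e-05]), 'eef_pos': array([ 171.26258903, -522.4087933 ,  204.94294454]), 'eef_rot': array([-3.14053634e+00, -6.17461360e-05,  3.16764676e-01]), 'wrist_force': array([-0.2713    , -0.23595425, -0.19263474]), 'moment': array([-0.02282016,  0.03615292,  0.05684984]), 'finger_force': 0.0, 'finger_gap': 94.16531645542658}
```

View pics/top0.png

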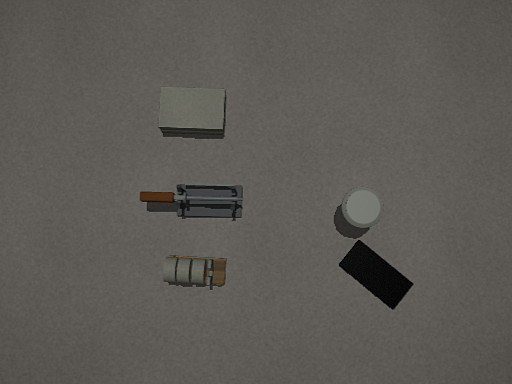

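View pics/side0.png

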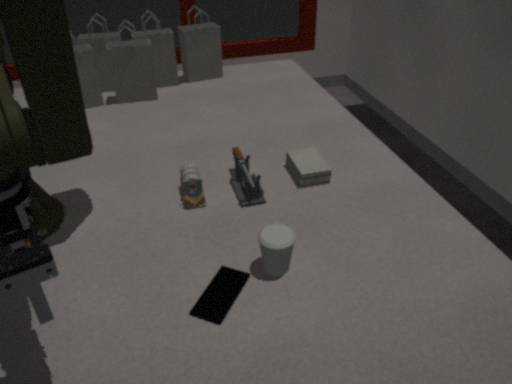

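Top: handle at about (157,197), dispenser (177–243, 183–220), rolls (165–207, 270), stop plate at about column 211 and tray end at 226. The side view shows the same layout, with the cartons on the far side and the cup and phone toward the camera.

```bash
cat >> h.py <<'E'
from scipy.spatial.transform import Rotation as R
def ray(n,uv):
    c=get_calibration(n); uv=np.atleast_2d(uv).astype(float)
    v=np.c_[(uv[:,0]-c['cx'])/c['fx'],(uv[:,1]-c['cy'])/c['fy'],np.ones(len(uv))]
    return np.array(c['origin']),v@R.from_euler('xyz',c['attitude']).as_matrix().T
def plane(n,uv,z):
    o,v=ray(n,uv); return o+v*((z-o[2])/v[:,2])[:,None]
def cloud(n,d):
    o,v=ray(n,np.c_[np.tile(np.arange(512),384),np.repeat(np.arange(384),512)])
    return (o+v*d.reshape(-1,1)).reshape(384,512,3)
E
python3 - <<'E'
from h import *
f=np.load('top.npz');p,d=f['p'],f['d'];P=cloud('top',d)
c=p[170:300,130:260]; c=np.clip(c.astype(float)*1.8,0,255).astype(np.uint8)
save('pics/crop0.png',cv2.resize(c,None,fx=4.6,fy=4.6,interpolation=cv2.INTER_NEAREST))
hsv=cv2.cvtColor(p,cv2.COLOR_RGB2HSV)
print('axes',R.from_euler('xyz',get_calibration('top')['attitude']).as_matrix().round(3).tolist())
m=np.zeros(d.shape,bool); m[180:215,130:182]=1
m&=(hsv[...,1]>120)&(hsv[...,0]<20)
print('handle n',m.sum(),'z',np.median(P[m][:,2]))
ys,xs=np.nonzero(m);r=cv2.minAreaRect(np.c_[xs,ys].astype(np.float32));print(r)
b=cv2.boxPoints(r);print(plane('top',b,73).round(1))
print('table z',np.median(P[300:340,150:250,2]))
for v in range(186,218,2): print(v,[int(x) for x in P[v,172:250:3,2]])
print()
for v in range(252,292,2): print(v,[int(x) for x in P[v,160:232:3,2]])
E
```

```text
axes [[0.022, -0.994, 0.108], [-1.0, -0.021, 0.011], [-0.009, -0.108, -0.994]]
handle n 326 z 71.9160359607443
((156.5, 197.0), (10.0, 33.0), 90.0)
[[624.6 103.3  73. ]
 [626.   35.2  73. ]
 [605.4  34.4  73. ]
 [604.  102.3  73. ]]
table z -0.7213960768490324
186 [0, -1, 82, 11, 5, 8, 8, 11, 12, 12, 15, 18, 16, 16, 20, 22, 21, 22, 26, 26, 81, 83, 9, 7, -2, -1]
188 [0, -1, 83, 74, 9, 9, 8, 6, 8, 10, 11, 11, 9, 4, 8, 8, 9, 11, 8, 11, 84, 83, 12, 6, 1, -2]
190 [1, 0, 75, 74, 34, 8, 7, 9, 8, 9, 11, 8, 8, 8, 10, 6, 12, 9, 9, 6, 75, 79, 10, 9, 0, -1]
192 [72, 0, 69, 68, 68, 10, 8, 11, 10, 10, 6, 8, 8, 11, 8, 10, 7, 9, 9, 10, 72, 71, 8, 11, 0, -1]
194 [73, 2, 8, 60, 73, 10, 11, 6, 6, 8, 13, 8, 9, 9, 9, 8, 8, 8, 7, 6, 70, 71, 7, 7, -1, -1]
196 [73, 65, 64, 67, 72, 67, 66, 64, 66, 62, 67, 63, 62, 61, 61, 65, 6, 10, 11, 10, 55, 56, 10, 8, -2, 0]
198 [74, 65, 66, 66, 74, 68, 65, 64, 63, 67, 64, 63, 63, 68, 64, 68, 64, 65, 66, 67, 67, 64, 68, 62, -1, 0]
200 [73, -2, 10, 55, 69, 6, 9, 8, 11, 6, 9, 62, 62, 64, 63, 61, 63, 64, 63, 62, 66, 67, 61, 8, 0, 0]
202 [59, 0, 73, 67, 65, 12, 9, 7, 8, 6, 9,
[... 1908 characters left out ...]
69, 70, 35, 23, 51, 21, 21, 21, 16, 0, -2]
278 [-1, 66, 70, 66, 64, 62, 70, 63, 66, 67, 45, 67, 65, 67, 69, 33, 73, 52, 27, 24, 26, 23, 0, 0]
280 [-2, -1, 61, 60, 61, 58, 62, 62, 67, 66, 43, 64, 66, 67, 66, 32, 75, 49, 25, 31, 32, 29, 1, -3]
282 [0, -3, 1, 29, 0, 0, 51, 53, 56, 58, 42, 60, 60, 57, 62, 34, 71, 47, 34, 31, 29, 35, 0, -1]
284 [2, 0, -4, -2, 0, -1, 0, -1, 1, -1, -4, 1, -1, -1, -4, 0, 75, -2, 0, 26, 27, 32, 0, -1]
286 [-1, -1, 0, 2, 0, 1025, -3, 1, -2, 1, 0, -2, 0, 0, -1, 1, -2, 0, 0, -3, 0, -2, -1, -1]
288 [1, -1, 2, 2, 0, -1, 0, 0, 0, -2, 1, 2, 2, 4, -3, -3, -4, 0, 1, -1, 0, -4, -2, -2]
290 [3, -3, 0, 0, -1, 0, 0, -4, -1, -2, 0, -2, 0, -1, 0, -3, -1, 2, -1, 1025, 0, -3, -2, -1]
```

View pics/crop0.png

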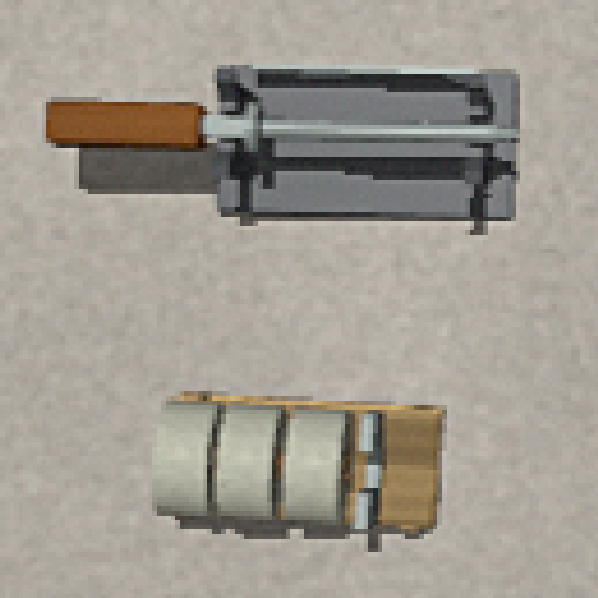

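```bash
cat >> h.py <<'E'
from scipy.optimize import least_squares
def wline(p,d,box,zlo,zhi,zpl,minw=1):
    "subpixel centre line of things in the height band: rows averaged per column -> world points on plane z"
    P=cloud('top',d); r0,r1,c0,c1=box; out=[]
    for c in range(c0,c1):
        r=np.arange(r0,r1); k=(P[r0:r1,c,2]>zlo)&(P[r0:r1,c,2]<zhi)
        if k.sum()>=minw: out.append((c,r[k].mean()))
    return plane('top',out,zpl)
def fitline(Q):  # x = a + b*y, robust
    s=least_squares(lambda t:t[0]+t[1]*Q[:,1]-Q[:,0],[Q[:,0].mean(),0],loss='soft_l1',x_scale=[1,.01])
    return s.x, np.std(s.fun)
def rolls(d,box,zax=47.4,rad=25):
    P=cloud('top',d)[box[0]:box[1],box[2]:box[3]].reshape(-1,3); P=P[(P[:,2]>58)&(P[:,2]<80)]
    def f(t):
        u=np.array([t[1],1])/np.hypot(t[1],1); dx=(P[:,0]-t[0]-t[1]*P[:,1])*u[1]
        return np.hypot(dx,P[:,2]-zax-t[2])-rad
    s=least_squares(f,[P[:,0].mean(),0,0],loss='soft_l1',x_scale=[1,.01,1]); return s.x,np.std(s.fun),len(P)
E
python3 - <<'E'
from h import *
f=np.load('top.npz');p,d=f['p'],f['d'];P=cloud('top',d)
print('shaft',fitline(wline(p,d,(193,204,192,232),50,80,65)))
print('handle',fitline(wline(p,d,(185,210,142,172),55,85,73,3)))
print('rolls',rolls(d,(252,290,160,208)))
# edges along y
for r in (197,198,199):
    print(r,[(c,int(P[r,c,2])) for c in list(range(136,146))+list(range(168,190))+list(range(236,246))])
for c in(180,181,239,238,183):
    print('upr',c,[(r,int(P[r,c,2]),round(float(P[r,c,0]),1),round(float(P[r,c,1]),1)) for r in range(184,212)])
print('base rows',[(c,np.nonzero(P[170:230,c,2]>4)[0][[0,-1]]+170) for c in(195,205,215,225)])
print('base ends',[np.nonzero(P[r,165:260,2]>4.5)[0][[0,-1]]+165 for r in(211,213,214)])
for v in(262,264,280): print(v,[(c,int(P[v,c,2]),int(P[v,c,1])) for c in range(160,230)])
print('stopplate top', [(int(x[0]),int(x[1])) for x in P[256:290,205:218].reshape(-1,3) if x[2]>69])
E
```

```text
shaft (array([6.16601347e+02, 1.28093184e-02]), np.float64(0.284634377322544))
handle (array([ 6.16269561e+02, -6.74197424e-03]), np.float64(0.3253879788340901))
rolls (array([ 4.66165313e+02,  4.34568170e-02, -4.16058913e-02]), np.float64(2.273345270049696), 854)
197 [(136, -1), (137, -1), (138, -3), (139, -1), (140, 70), (141, 71), (142, 73), (143, 73), (144, 73), (145, 71), (168, 71), (169, 73), (170, 72), (171, 74), (172, 73), (173, 70), (174, 64), (175, 66), (176, 61), (177, 69), (178, 65), (179, 62), (180, 67), (181, 66), (182, 63), (183, 74), (184, 72), (185, 72), (186, 67), (187, 63), (188, 66), (189, 65), (236, 65), (237, 63), (238, 61), (239, 60), (240, 12), (241, 5), (242, 0), (243, -2), (244, -3), (245, -1)]
198 [(136, -1), (137, -3), (138, 0), (139, 0), (140, 69), (141, 72), (142, 68), (143, 70), (144, 76), (145, 70), (168, 73), (169, 71), (170, 69), (171, 71), (172, 74), (173, 70), (174, 65), (175, 65), (176, 64), (177, 66), (178, 66), (179, 65), (180, 63), (181, 66), (182, 69), (183, 73), (184, 74), (185, 71), (186, 63), (187, 68), (188, 63), (189, 65), (236, 66), (237
[... 7373 characters left out ...]
, (227, -1, -75), (228, -1, -78), (229, -3, -80)]
stopplate top [(489, -43), (489, -45), (489, -47), (487, -43), (487, -45), (487, -47), (485, -43), (485, -45), (485, -47), (482, -41), (483, -43), (483, -45), (483, -47), (480, -41), (481, -43), (481, -45), (481, -47), (478, -41), (479, -43), (478, -45), (477, -41), (477, -43), (476, -45), (477, -47), (474, -41), (474, -43), (474, -45), (455, -42), (454, -44), (455, -46), (452, -40), (453, -42), (453, -44), (453, -46), (451, -40), (451, -42), (450, -44), (451, -46), (449, -41), (449, -42), (449, -45), (447, -41), (447, -42), (446, -44), (444, -40), (445, -42), (445, -44), (443, -41), (443, -42), (443, -44), (441, -40), (441, -43), (441, -45)]
```

Emit:
jog_arm(
  plan=[0.445,0.592,-0.045,0,0,71.8,0.445,0.592,-0.045,0,0,71.8,0.445,0.592,-0.045,0,0,71.8,0.445,0.592,-0.045,0,0,71.8,0.445,0.592,-0.045,0,0,71.8,0.445,0.592,-0.045,0,0,71.8,0.445,0.592,-0.045,0,0,71.8,0.445,0.592,-0.045,0,0,71.8,0.445,0.592,-0.045,0,0,71.8,0.445,0.592,-0.045,0,0,71.8,0.445,0.592,-0.045,0,0,71.8,0.445,0.592,-0.045,0,0,71.8,0.445,0.592,-0.045,0,0,71.8,0.445,0.592,-0.045,0,0,71.8,0.445,0.592,-0.045,0,0,71.8,0.445,0.592,-0.045,0,0,71.8,0.445,0.592,-0.045,0,0,71.8,0.445,0.592,-0.045,0,0,71.8],
)

```text
clock: 1.9
eef_pos: [615.9, 68.5, 160.4]
eef_rot: [-3.141, 0.0, 1.569]
wrist_force: [-0.0, 0.5, -1.0]
finger_gap: 94.0
finger_force: 0.0
```

```bash
python3 - <<'E'
from h import *
s=manip.read_state(); print(s['clock'],s['eef_pos'],s['eef_rot'],s['joints'])
d=np.load('top.npz')['d'];P=cloud('top',d)
for b in((252,290,164,176),(252,290,178,190),(252,290,193,204)):
    Q=P[b[0]:b[1],b[2]:b[3]].reshape(-1,3);Q=Q[(Q[:,2]>56)&(Q[:,2]<80)]
    s=least_squares(lambda t:np.hypot(Q[:,0]-t[0],Q[:,2]-47.4-t[1])-25,[465,0],loss='soft_l1'); print(Q[:,1].mean(),s.x,Q[:,1].min(),Q[:,1].max())
# tray outer edges behind the plate and plate edges
Q=P[250:292,214:225]
for i in range(11):
    k=(Q[:,i,2]>6)&(Q[:,i,2]<60); x=Q[k,i]; print(x[:,1].mean().round(1),x[0].round(1),x[-1].round(1),len(x))
E
```

```text
1.9 [615.85372659  68.47661241 160.36921341] [-3.14107380e+00  1.75065827e-04  1.56918537e+00] [ 5.16991776e-02  4.91971167e-01  1.36147920e+00 -1.53227576e-04
  1.28866974e+00  5.33528740e-02]
36.67334080121066 [ 4.67750113e+02 -9.81420474e-02] 25.247540462372314 48.9452502053872
8.156950958956088 [4.66869872e+02 5.00041942e-02] -3.0488368548800224 20.009852300104825
-21.28384427157397 [ 4.65429880e+02 -2.82000222e-02] -32.35730112794664 -10.145740055827389
-49.4 [491.5 -47.4  11.2] [440.2 -51.2  33.6] 26
-51.5 [491.4 -49.2   7.9] [440.4 -53.5  35.1] 26
-53.7 [491.4 -51.3   6.3] [440.1 -55.2  31.4] 26
-55.9 [490.  -55.5  28.7] [437.7 -57.   27. ] 26
-58.0 [491.6 -55.7   7. ] [438.  -59.4  30. ] 26
-60.1 [492.2 -59.6  27.1] [437.9 -61.3  27.8] 26
-62.2 [492.2 -61.6  25.9] [437.9 -63.3  27.2] 27
-64.3 [492.1 -63.2  19.7] [438.2 -65.8  31. ] 27
-66.5 [492.  -64.9  14.8] [438.1 -67.7  29.2] 27
-68.5 [491.8 -66.6   8.7] [438.5 -70.1  32.9] 27
-70.4 [491.9 -68.8   8.9] [438.8 -70.5  10.4] 25
```

Emit:
jog_arm(
  plan=[0,0,-0.05,0,0,0,0,0,-0.1,0,0,0,0,0,-0.117,0,0,0,0,0,-0.117,0,0,0,0,0,-0.117,0,0,0],
)

```text
clock: 2.4
eef_pos: [616.8, 68.6, 44.9]
eef_rot: [3.14, -0.0, 1.569]
wrist_force: [-0.1, -0.2, 0.4]
finger_gap: 94.0
finger_force: 0.0
```

Emit:
jog_arm(
  plan=[0,0,0,0,0,0,0,0,0,0,0,0,0,0,0,0,0,0,0,0,0,0,0,0,0,0,0,0,0,0,0,0,0,0,0,0,0,0,0,0,0,0,0,0,0,0,0,0],
  claw=0.01,
  force=60,
)

```text
clock: 3.2
eef_pos: [616.3, 69.4, 43.4]
eef_rot: [-3.142, 0.0, 1.57]
wrist_force: [-0.3, 0.2, -0.1]
finger_gap: 33.5
finger_force: 0.0
```

Still closing.

Emit:
jog_arm(
  plan=[0,0,0,0,0,0,0,0,0,0,0,0,0,0,0,0,0,0,0,0,0,0,0,0,0,0,0,0,0,0,0,0,0,0,0,0],
)

```text
clock: 3.8
eef_pos: [616.3, 69.4, 43.4]
eef_rot: [-3.142, 0.0, 1.57]
wrist_force: [0.7, -0.6, -0.4]
finger_gap: 19.6
finger_force: 60.0
```

Emit:
jog_arm(
  plan=[0,0,0.005,0,0,0,0,0,0.015,0,0,0,0,0,0.035,0,0,0,0,0,0.06,0,0,0,0,0,0.08,0,0,0,0,0,0.08,0,0,0,0,0,0.08,0,0,0,0,0,0.08,0,0,0],
)

```text
clock: 4.6
eef_pos: [615.8, 69.3, 122.2]
eef_rot: [-3.14, 0.0, 1.57]
wrist_force: [0.6, -0.5, -1.2]
finger_gap: 19.4
finger_force: 60.0
```

```bash
python3 - <<'E'
from h import *
s=manip.read_state(); print(s['eef_pos'],s['wrist_force'],s['moment'],s['finger_gap'])
p,d=grab('top');P=cloud('top',d)
c=np.clip(p[160:300,120:270].astype(float)*1.8,0,255).astype(np.uint8)
save('pics/lift.png',cv2.resize(c,None,fx=4,fy=4,interpolation=cv2.INTER_NEAREST))
Q=P[185:215,175:262].reshape(-1,3); k=(Q[:,2]>115)&(Q[:,2]<165)&(Q[:,1]<22); Q=Q[k]
print(len(Q),Q[:,1].min(),Q[:,1].max())
S=Q[Q[:,1]<8]; s=least_squares(lambda t:t[0]+t[1]*S[:,1]-S[:,2],[140,0],loss='soft_l1',x_scale=[1,.01]);print('z',s.x,np.std(s.fun)); print('x',fitline(S))
E
```

```text
[615.75933782  69.33565132 122.18387792] [ 0.56303128 -0.51448528 -1.20085157] [-0.0070373  -0.04869299 -0.03494166] 19.350819709057518
340 -107.9037216066241 18.291492370345225
z [1.43587284e+02 4.52618389e-03] 1.82118770590907
x (array([6.15028442e+02, 1.78317766e-03]), np.float64(2.533663860836231))
```

View pics/lift.png

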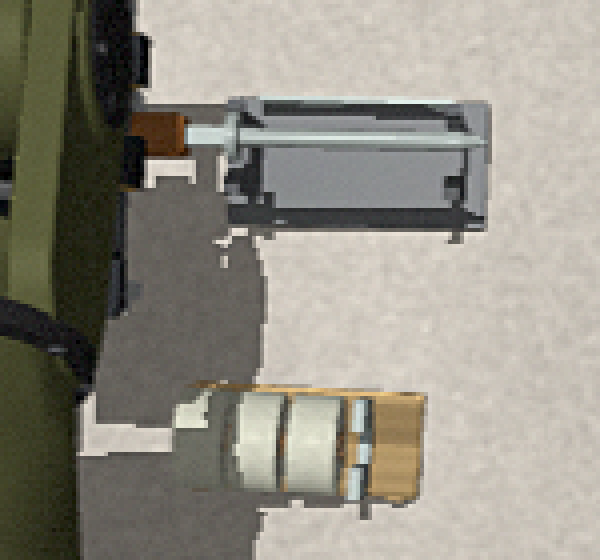

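Emit:
jog_arm(
  plan=[-0.035,0.044,0,0,0,-0.5,-0.07,0.088,0,0,0,-1.1,-0.105,0.132,0,0,0,-1.6,-0.14,0.1766,0,0,0,-2.2,-0.14,0.1766,0,0,0,-2.2,-0.14,0.1766,-0.03,0,0,-2.2,-0.14,0.1766,-0.06,0,0,-2.2,-0.14,0.1766,-0.085,0,0,-2.2,-0.14,0.1766,-0.095,0,0,-2.2,-0.14,0.1766,-0.095,0,0,-2.2,-0.14,0.1766,-0.095,0,0,-2.2,-0.14,0.1766,-0.095,0,0,-2.2],
)

```text
clock: 5.85
eef_pos: [477.0, 246.2, 29.7]
eef_rot: [3.14, -0.001, 1.531]
wrist_force: [-0.1, -0.1, -2.3]
finger_gap: 19.4
finger_force: 60.0
```

```bash
cat > m.py <<'E'
from h import *
s=manip.read_state(); print(s['clock'],s['eef_pos'],s['eef_rot'],s['wrist_force'],s['finger_gap'])
p,d=grab('top');P=cloud('top',d)
c=np.clip(p[220:320,40:240].astype(float)*1.8,0,255).astype(np.uint8)
save('pics/pre.png',cv2.resize(c,None,fx=4,fy=4,interpolation=cv2.INTER_NEAREST))
q,e=grab('side'); c=np.clip(q[140:230,130:290].astype(float)*1.2,0,255).astype(np.uint8)
save('pics/pres.png',cv2.resize(c,None,fx=5,fy=5,interpolation=cv2.INTER_NEAREST))
Q=P[250:295,90:164].reshape(-1,3); S=Q[(Q[:,2]>35)&(Q[:,2]<62)&(Q[:,1]<168)&(Q[:,1]>64)]
print(len(S),S[:,1].min(),S[:,1].max())
S=S[S[:,1]<185]
z=least_squares(lambda t:t[0]+t[1]*(S[:,1]-100)-S[:,2],[50,0],loss='soft_l1',x_scale=[1,.01]);print('z@100',z.x,np.std(z.fun))
pts=wline(p,d,(255,290,100,152),38,62,47.4,1); print('x line',fitline(pts),'n',len(pts))
x,_=fitline(pts)
print('x@',[(y,round(x[0]+x[1]*y,2)) for y in(160,70)])
print('rolls',rolls(d,(252,290,160,208)))
E
python3 m.py
```

```text
5.85 [477.021044   246.19809303  29.66882528] [ 3.13983020e+00 -8.43538868e-04  1.53145277e+00] [-0.13353492 -0.0868549  -2.29215391] 19.440345638887713
204 68.8534811983989 167.36783761828983
z@100 [5.05789887e+01 1.09390954e-02] 2.0644257554918366
x line (array([4.66801849e+02, 4.10311977e-02]), np.float64(0.5161326525547043)) n 52
x@ [(160, np.float64(473.37)), (70, np.float64(469.67))]
rolls (array([ 4.66256850e+02,  3.57747551e-02, -1.78184158e-01]), np.float64(2.1466714926507144), 865)
```

View pics/pre.png

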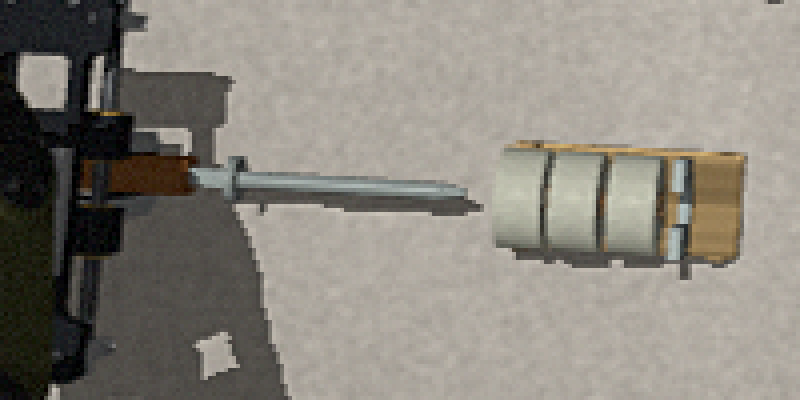

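Emit:
jog_arm(
  plan=[-0.0006,0,0.0005,-0.4,0,0,-0.0006,0,0.0005,-0.4,0,0,-0.0006,0,0.0005,-0.4,0,0,-0.001,-0.01,0.0005,-0.4,0,0,-0.0014,-0.02,0.0005,-0.4,0,0,-0.0018,-0.03,0.0005,-0.4,0,0,-0.0022,-0.04,0.0005,-0.4,0,0,-0.0022,-0.04,0.0005,-0.4,0,0,-0.0022,-0.04,0.0005,-0.4,0,0],
)

```text
clock: 6.85
eef_pos: [474.3, 205.7, 29.1]
eef_rot: [3.141, 0.007, 1.531]
wrist_force: [-0.3, 0.0, -1.3]
finger_gap: 19.3
finger_force: 60.0
```

```bash
sed -i "s#pics/pre.png#pics/ins.png#;s#pics/pres.png#pics/inss.png#;s/90:164/80:162/" m.py; python3 m.py
```

```text
6.85 [474.26577319 205.72984437  29.05238185] [3.14119131 0.00681734 1.53078333] [-0.3098657   0.03678341 -1.26424131] 19.301349316775262
247 64.23062601276192 167.52985956720525
z@100 [5.11921923e+01 1.30150208e-02] 3.182557914362207
x line (array([4.66057070e+02, 3.65075748e-02]), np.float64(0.7701412991753616)) n 52
x@ [(160, np.float64(471.9)), (70, np.float64(468.61))]
rolls (array([ 4.66266629e+02,  4.57890026e-02, -1.54454099e-01]), np.float64(2.256580596683616), 850)
```

View pics/inss.png

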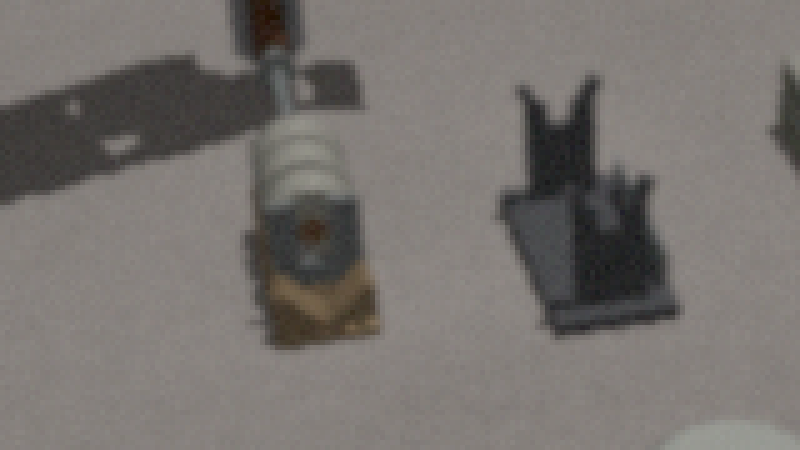

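Side view: the shaft enters roll 1 (about (285,110) in the crop) with no contact force, in line with the stack. I'll advance.

Emit:
jog_arm(
  plan=[-0.0004,-0.01,0,0,0,0,-0.0008,-0.02,0,0,0,0,-0.0012,-0.03,0,0,0,0,-0.0016,-0.04,0,0,0,0,-0.0016,-0.04,0,0,0,0],
)

```text
clock: 7.45
eef_pos: [472.5, 164.7, 29.0]
eef_rot: [3.141, 0.007, 1.53]
wrist_force: [0.6, -0.8, -0.8]
finger_gap: 19.8
finger_force: 60.0
```

Emit:
jog_arm(
  plan=[-0.0004,-0.01,0,0,0,0,-0.0008,-0.02,0,0,0,0,-0.0012,-0.03,0,0,0,0,-0.0016,-0.04,0,0,0,0,-0.0016,-0.04,0,0,0,0],
)

```text
clock: 7.95
eef_pos: [470.9, 124.8, 28.9]
eef_rot: [3.142, 0.007, 1.53]
wrist_force: [0.2, -0.5, -2.0]
finger_gap: 19.9
finger_force: 60.0
```

```bash
sed -i "s#pics/ins.png#pics/in2.png#;s#pics/inss.png#pics/in2s.png#" m.py; python3 m.py; python3 - <<'E'
from h import *
f=np.load('top.npz');P=cloud('top',f['d'])
for v in(264,270):print([(c,int(P[v,c,2]),int(P[v,c,1])) for c in range(140,216)])
E
```

```text
7.95 [470.88543009 124.79000372  28.94420545] [3.14150574 0.00711342 1.53034325] [ 0.15828525 -0.47856693 -1.9616706 ] 19.91286987410789
248 64.18022862456422 119.46550531869187
z@100 [56.42759501  0.10544005] 5.512207313085935
x line (array([ 4.78413065e+02, -9.59807845e-02]), np.float64(2.2949280659728473)) n 21
x@ [(160, np.float64(463.06)), (70, np.float64(471.69))]
rolls (array([ 4.66413920e+02,  3.57805775e-02, -8.11269547e-02]), np.float64(2.124196816804252), 852)
[(140, 57, 99), (141, 59, 97), (142, 56, 96), (143, 57, 93), (144, 59, 91), (145, 54, 90), (146, 47, 90), (147, 0, 99), (148, -3, 98), (149, 0, 94), (150, -1, 93), (151, -3, 91), (152, 2, 88), (153, -1, 86), (154, 2, 83), (155, 0, 81), (156, 54, 67), (157, 53, 66), (158, 48, 65), (159, -2, 73), (160, -1, 71), (161, 2, 68), (162, -3, 67), (163, -1, 64), (164, 71, 47), (165, 66, 46), (166, 69, 44), (167, 69, 42), (168, 68, 40), (169, 68, 38), (170, 69, 35), (171, 68, 34), (172, 69, 31), (173, 68, 30), (174, 71, 27), (175, 68, 25), (176, 60, 25), (177, 50, 25), (178, 71, 19), (179, 65, 18), (180, 70, 15), (181, 69, 13),
[... 986 characters left out ...]
4, 34), (171, 69, 33), (172, 71, 31), (173, 70, 29), (174, 72, 26), (175, 69, 25), (176, 55, 25), (177, 73, 20), (178, 73, 18), (179, 71, 16), (180, 70, 15), (181, 71, 12), (182, 71, 10), (183, 73, 8), (184, 71, 6), (185, 72, 4), (186, 69, 2), (187, 69, 0), (188, 70, -1), (189, 66, -2), (190, 54, -2), (191, 53, -4), (192, 73, -9), (193, 72, -11), (194, 72, -13), (195, 71, -15), (196, 72, -17), (197, 69, -19), (198, 71, -21), (199, 74, -24), (200, 73, -25), (201, 72, -27), (202, 71, -29), (203, 70, -31), (204, 59, -32), (205, 47, -32), (206, 49, -35), (207, 49, -37), (208, 50, -39), (209, 50, -41), (210, 49, -43), (211, 33, -44), (212, 33, -46), (213, 24, -47), (214, 12, -48), (215, 14, -50)]
```

View pics/in2.png

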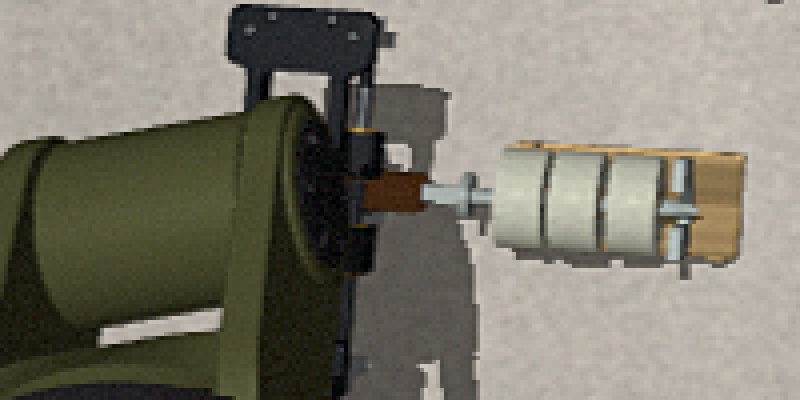

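The shaft is through all three rolls and in the plate's slot (crop (680,210)), and the rolls haven't moved. Next I'll close the stack.

Emit:
jog_arm(
  plan=[-0.0004,-0.008,0,0,0,0,-0.0007,-0.016,0,0,0,0,-0.001,-0.022,0,0,0,0,-0.0011,-0.027,0,0,0,0,-0.0011,-0.027,0,0,0,0,-0.0011,-0.027,0,0,0,0],
)

```text
clock: 8.65
eef_pos: [469.9, 98.9, 29.0]
eef_rot: [3.141, 0.007, 1.531]
wrist_force: [-0.7, 0.1, 0.0]
finger_gap: 19.8
finger_force: 60.0
```

Emit:
jog_arm(
  plan=[0,-0.001,0,0,0,0,0,-0.002,0,0,0,0,0,-0.002,0,0,0,0],
)

```text
clock: 8.95
eef_pos: [469.8, 97.0, 28.9]
eef_rot: [3.141, 0.007, 1.532]
wrist_force: [-0.1, 0.5, -1.0]
finger_gap: 19.3
finger_force: 60.0
```

Emit:
jog_arm(
  plan=[0,-0.001,0,0,0,0,0,-0.001,0,0,0,0,0,-0.001,0,0,0,0],
)

```text
clock: 9.25
eef_pos: [469.8, 96.0, 28.9]
eef_rot: [3.141, 0.007, 1.532]
wrist_force: [0.8, -0.8, -0.8]
finger_gap: 19.7
finger_force: 60.0
```

Emit:
jog_arm(
  plan=[0,-0.001,0,0,0,0,-0.0001,-0.002,0,0,0,0,-0.0001,-0.002,0,0,0,0],
)

```text
clock: 9.55
eef_pos: [469.7, 93.8, 29.0]
eef_rot: [3.141, 0.007, 1.531]
wrist_force: [0.5, 0.2, -1.3]
finger_gap: 19.5
finger_force: 60.0
```

Emit:
jog_arm(
  plan=[0,-0.001,0,0,0,0,0,-0.001,0,0,0,0,0,-0.001,0,0,0,0],
)

```text
clock: 9.85
eef_pos: [469.7, 92.9, 29.0]
eef_rot: [3.141, 0.007, 1.532]
wrist_force: [0.2, -0.9, -0.9]
finger_gap: 19.6
finger_force: 60.0
```

Emit:
jog_arm(
  plan=[0,-0.001,0,0,0,0,0,-0.001,0,0,0,0,0,-0.001,0,0,0,0],
)

```text
clock: 10.15
eef_pos: [469.7, 91.9, 28.9]
eef_rot: [3.141, 0.007, 1.531]
wrist_force: [-0.1, 0.5, -0.9]
finger_gap: 19.8
finger_force: 60.0
```

Emit:
jog_arm(
  plan=[0,-0.001,0,0,0,0,0,-0.001,0,0,0,0,0,-0.001,0,0,0,0],
)

```text
clock: 10.45
eef_pos: [469.7, 90.9, 28.9]
eef_rot: [3.141, 0.007, 1.532]
wrist_force: [-0.4, 0.4, -0.8]
finger_gap: 19.2
finger_force: 60.0
```

```bash
python3 - <<'E'
from h import *
s=manip.read_state();print(s['wrist_force'],s['eef_pos'])
p,d=grab('top');P=cloud('top',d)
for v in(264,268,278):print([(c,int(P[v,c,2]),int(P[v,c,1])) for c in range(150,216)])
E
```

```text
[-0.40304289  0.36996757 -0.7882807 ] [469.73926287  90.9191047   28.93937763]
[(150, 148, 58), (151, 150, 56), (152, 141, 56), (153, 133, 56), (154, 54, 72), (155, 55, 69), (156, 57, 67), (157, 54, 65), (158, 57, 63), (159, 53, 61), (160, 54, 59), (161, 47, 58), (162, 39, 58), (163, 1, 64), (164, 0, 62), (165, -1, 60), (166, 0, 57), (167, 19, 51), (168, 20, 49), (169, 18, 47), (170, 22, 44), (171, 20, 43), (172, 51, 35), (173, 68, 30), (174, 69, 27), (175, 70, 25), (176, 67, 24), (177, 68, 21), (178, 68, 19), (179, 68, 17), (180, 70, 15), (181, 67, 13), (182, 70, 11), (183, 68, 9), (184, 66, 7), (185, 68, 5), (186, 70, 3), (187, 69, 1), (188, 68, 0), (189, 69, -2), (190, 65, -4), (191, 68, -6), (192, 67, -8), (193, 65, -10), (194, 66, -12), (195, 67, -14), (196, 66, -16), (197, 67, -18), (198, 68, -20), (199, 68, -22), (200, 68, -24), (201, 66, -26), (202, 67, -28), (203, 67, -30), (204, 69, -33), (205, 67, -34), (206, 65, -36), (207, 67, -39), (208, 71, -41), (209, 72, -43), (210, 73, -45), (211, 69, -47), (212, 52, -47), (213, 32, -47), (214, 26, -49), (215, 25, -51)]
[(150, 56, 7
[... 1307 characters left out ...]
1, 42), (171, 31, 39), (172, 68, 30), (173, 67, 29), (174, 65, 27), (175, 69, 24), (176, 63, 23), (177, 66, 21), (178, 66, 19), (179, 65, 17), (180, 68, 14), (181, 64, 13), (182, 68, 10), (183, 67, 8), (184, 69, 6), (185, 65, 5), (186, 66, 2), (187, 66, 0), (188, 66, -1), (189, 65, -3), (190, 66, -5), (191, 67, -7), (192, 68, -9), (193, 71, -12), (194, 66, -13), (195, 66, -15), (196, 71, -18), (197, 70, -20), (198, 68, -21), (199, 68, -23), (200, 71, -26), (201, 69, -27), (202, 70, -30), (203, 69, -32), (204, 71, -34), (205, 71, -36), (206, 70, -38), (207, 73, -40), (208, 74, -42), (209, 72, -44), (210, 72, -46), (211, 53, -46), (212, 30, -46), (213, 24, -47), (214, 25, -50), (215, 27, -52)]
```

Emit:
jog_arm(
  plan=[0,-0.001,0,0,0,0,0,-0.001,0,0,0,0,0,-0.001,0,0,0,0],
)

```text
clock: 10.8
eef_pos: [469.7, 90.1, 28.9]
eef_rot: [3.141, 0.007, 1.532]
wrist_force: [-0.9, 1.6, -1.0]
finger_gap: 19.5
finger_force: 60.0
```

Contact is starting.

Emit:
jog_arm(
  plan=[0,-0.001,0,0,0,0,0,-0.001,0,0,0,0,0,-0.001,0,0,0,0],
)

```text
clock: 11.1
eef_pos: [469.7, 89.3, 29.0]
eef_rot: [3.141, 0.006, 1.532]
wrist_force: [-0.7, 6.5, 0.3]
finger_gap: 19.5
finger_force: 60.0
```

Emit:
jog_arm(
  plan=[0,-0.0006,0,0,0,0,0,-0.0006,0,0,0,0,0,-0.0006,0,0,0,0,0,-0.0006,0,0,0,0],
)

```text
clock: 11.5
eef_pos: [469.8, 89.0, 29.0]
eef_rot: [3.141, 0.006, 1.532]
wrist_force: [-1.2, 8.5, -1.0]
finger_gap: 19.6
finger_force: 60.0
```

Emit:
jog_arm(
  plan=[0,0,0,0,0,0,0,0,0,0,0,0,0,0,0,0,0,0,0,0,0,0,0,0,0,0,0,0,0,0,0,0,0,0,0,0,0,0,0,0,0,0],
)

```text
clock: 12.2
eef_pos: [469.7, 89.0, 29.0]
eef_rot: [3.141, 0.006, 1.532]
wrist_force: [-1.6, 7.6, -0.1]
finger_gap: 19.7
finger_force: 60.0
```

Emit:
jog_arm(
  plan=[0.0001,0.001,0,0,0,0,0.0001,0.0022,0,0,0,0,0.0001,0.0022,0,0,0,0,0.0001,0.0022,0.003,-0.5,0,0,0.0001,0.0022,0.006,-1,0,0,0.0001,0.0022,0.01,-1.5,0,0,0.0001,0.0022,0.015,-2,0,0,0.0001,0.0022,0.015,-2,0,0,0.0001,0.0022,0.015,-2,0,0],
)

```text
clock: 13.1
eef_pos: [469.9, 90.6, 44.1]
eef_rot: [3.14, 0.042, 1.532]
wrist_force: [0.1, 1.7, -3.1]
finger_gap: 19.8
finger_force: 60.0
```

```bash
cat > g.py <<'E'
from h import *
import sys
s=manip.read_state();print(s['clock'],s['wrist_force'],s['eef_pos'],s['moment'],s['finger_gap'])
q,e=grab('side'); p,d=grab('top')
a=cv2.resize(np.clip(q[110:230,130:290].astype(float)*1.5,0,255).astype(np.uint8),(400,300),interpolation=cv2.INTER_CUBIC)
b=cv2.resize(np.clip(p[170:305,110:290].astype(float)*1.8,0,255).astype(np.uint8),(400,300),interpolation=cv2.INTER_CUBIC)
save(sys.argv[1],np.hstack([a,b]))
P=cloud('top',d)
for y0 in range(-95,60,8):
    Q=P[170:300,110:290].reshape(-1,3);Q=Q[(abs(Q[:,1]-y0)<3)&(Q[:,2]>float(sys.argv[2]))&(abs(Q[:,0]-s['eef_pos'][0]+2)<float(sys.argv[3]))]
    if len(Q):print(y0,len(Q),Q[:,0].mean().round(1),np.percentile(Q[:,2],85).round(1),end='; ')
E
python3 g.py pics/up1.png 45 4
```

```text
13.1 [ 0.05802266  1.73498518 -3.06405667] [469.92802091  90.62612882  44.13951462] [ 0.28555598 -0.09036816  0.03269862] 19.75507012792944
-79 3 465.7 70.6; -71 6 466.6 72.5; -63 7 466.5 72.1; -55 5 466.4 72.5; -47 7 466.4 72.6; -39 20 468.3 89.8; -31 13 468.8 92.3; -23 12 468.5 92.2; -15 9 468.3 89.0; -7 11 468.4 90.8; 1 13 468.3 90.9; 9 12 467.7 90.1; 17 13 467.6 90.5; 25 11 467.1 89.7; 33 6 467.5 88.0; 41 89 468.0 343.6; 49 63 468.1 371.4; 57 39 467.9 371.4;
```

View pics/up1.png

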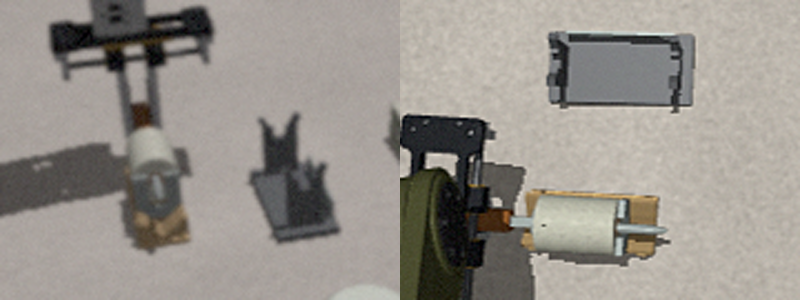

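Stack lifted together: tight against the collar, tip slightly up. I'll carry it over.

Emit:
jog_arm(
  plan=[0,0,0.01,0,0,0,0,0,0.025,0,0,0,0,0,0.045,0,0,0,0,0,0.06,0,0,0,0,0,0.07,0,0,0,0,0,0.07,0,0,0,0.01,-0.002,0.07,0,0,0.2,0.03,-0.005,0.07,0,0,0.5,0.055,-0.008,0.07,0,0,0.9,0.08,-0.012,0.07,0,0,1.3,0.105,-0.016,0.07,0,0,1.7,0.125,-0.018,0.07,0,0,2,0.14,-0.02,0.07,0,0,2.2,0.1465,-0.0212,0.07,0,0,2.2,0.1465,-0.0212,0.07,0,0,2.2,0.1465,-0.0212,0.07,0,0,2.2,0.1465,-0.0212,0.07,0,0,2.2,0.1465,-0.0212,0.07,0,0,2.2],
)

```text
clock: 15.0
eef_pos: [616.0, 69.5, 114.1]
eef_rot: [3.14, 0.042, 1.57]
wrist_force: [0.3, 1.0, -2.1]
finger_gap: 19.4
finger_force: 60.0
```

```bash
python3 g.py pics/over.png 100 5;  python3 - <<'E'
from h import *
P=cloud('top',np.load('top.npz')['d'])
Q=P[170:215,170:262].reshape(-1,3)
for lo,hi,zl,zh in((-112,-64,110,150),(-55,0,120,175)):
    S=Q[(Q[:,1]<hi)&(Q[:,1]>lo)&(Q[:,2]>zl)&(Q[:,2]<zh)];ym=S[:,1].mean()
    S=S[abs(S[:,0]-np.median(S[:,0]))<5]
    t=least_squares(lambda t:t[0]+t[1]*(S[:,1]-ym)-S[:,2],[140,0],loss='soft_l1',x_scale=[1,.01]).x
    print('y',ym,'z,slope',t,'x',S[:,0].mean(),'ymin',S[:,1].min(),len(S))
E
```

```text
15.0 [ 0.31668051  0.97676343 -2.13922861] [616.02717963  69.51396643 114.14612823] [ 0.14620514 -0.10175383 -0.00604157] 19.41486915146123
-95 13 614.6 143.3; -87 14 614.7 143.7; -79 15 614.9 142.9; -71 15 614.8 142.7; -63 21 614.0 150.7; -55 15 614.2 161.1; -47 15 614.0 161.8; -39 15 614.0 160.4; -31 18 613.7 160.6; -23 16 613.8 160.5; -15 15 613.5 160.8; -7 15 613.4 159.3; 1 20 614.3 159.0; 9 19 614.1 158.9; 17 75 614.0 397.5; 25 56 613.1 427.6; 33 37 613.3 430.6; 41 27 613.2 429.0; 49 60 613.5 421.0; 57 11 614.4 144.1; y -84.13446657083935 z,slope [1.40930066e+02 1.82653310e-02] x 615.0557414097831 ymin -105.97437273697896 101
y -27.599307983971112 z,slope [ 1.58994927e+02 -3.78961666e-02] x 613.2422494546433 ymin -54.69468489377667 157
```

View pics/over.png

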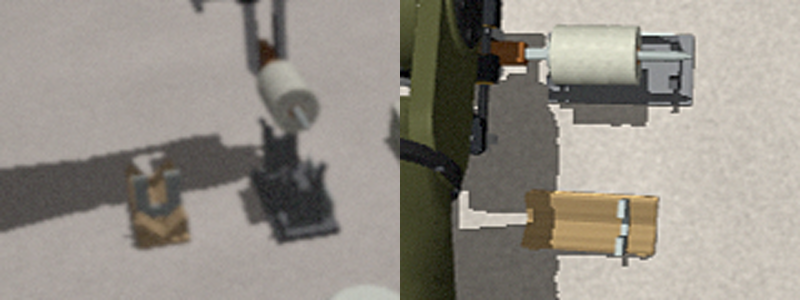

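Emit:
jog_arm(
  plan=[0,0,-0.01,1,0,0,0,0,-0.025,1.9,0,0,0,0,-0.04,1.9,0,0,0,0,-0.05,1.9,0,0,0,0,-0.057,1.9,0,0,0,0,-0.062,1.9,0,0,0,0,-0.066,1.9,0,0,0,0,-0.066,1.9,0,0,0,0,-0.066,1.9,0,0],
)

```text
clock: 16.0
eef_pos: [616.5, 69.4, 48.3]
eef_rot: [3.139, 0.009, 1.57]
wrist_force: [0.1, -0.7, -2.4]
finger_gap: 19.3
finger_force: 60.0
```

Emit:
jog_arm(
  plan=[0,0,-0.0015,0.2,0,0,0,0,-0.003,0.4,0,0,0,0,-0.004,0.5,0,0,0,0,-0.004,0.5,0,0,0,0,-0.004,0.5,0,0],
)

```text
clock: 16.5
eef_pos: [616.4, 69.4, 44.0]
eef_rot: [3.14, -0.0, 1.57]
wrist_force: [-0.4, 0.2, -1.9]
finger_gap: 19.6
finger_force: 60.0
```

```bash
python3 g.py pics/seat.png 55 5
```

```text
16.5 [-0.38355577  0.16106886 -1.86208418] [616.36697276  69.35678845  43.98997032] [ 0.15138352 -0.04602374  0.02062371] 19.58967361467387
-95 10 615.5 65.9; -87 13 615.0 66.6; -79 10 615.3 68.2; -71 12 615.6 66.3; -63 18 615.0 84.9; -55 15 614.3 85.6; -47 15 614.1 86.8; -39 15 614.0 85.4; -31 15 613.8 86.3; -23 15 613.6 87.6; -15 13 614.0 85.5; -7 12 614.1 86.2; 1 10 614.5 87.0; 9 86 614.3 344.6; 17 39 614.2 361.9; 25 33 614.6 360.6; 33 44 614.4 351.0; 41 39 614.2 350.6; 49 39 614.7 351.1; 57 29 614.8 351.6;
```

View pics/seat.png

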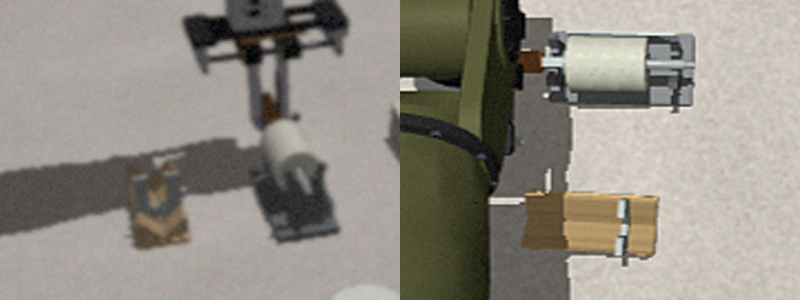

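Shaft lies in both notches, rolls between the uprights. I'll settle the last bit and release.

Emit:
jog_arm(
  plan=[0,0,-0.0006,0.1,0,0,0,0,-0.001,0.1,0,0,0,0,-0.001,0.1,0,0],
)

```text
clock: 16.9
eef_pos: [616.5, 69.4, 43.3]
eef_rot: [3.14, -0.002, 1.57]
wrist_force: [-1.6, 0.9, 3.4]
finger_gap: 19.7
finger_force: 60.0
```

Emit:
jog_arm(
  plan=[0,0,0,0,0,0,0,0,0,0,0,0,0,0,0,0,0,0,0,0,0,0,0,0,0,0,0,0,0,0,0,0,0,0,0,0,0,0,0,0,0,0,0,0,0,0,0,0],
  claw=0.07,
  force=10,
)

```text
clock: 17.7
eef_pos: [616.3, 69.4, 43.0]
eef_rot: [3.14, -0.002, 1.57]
wrist_force: [0.6, -0.2, 0.3]
finger_gap: 69.6
finger_force: 0.0
```

Emit:
jog_arm(
  plan=[0,0,0.01,0,0,0,0,0,0.03,0,0,0,0,0,0.06,0,0,0,0,0,0.1,0,0,0,0,0.03,0.14,0,0,0,-0.03,0.07,0.16,0,0,0,-0.07,0.11,0.16,0,0,0,-0.11,0.15,0.16,0,0,0,-0.11,0.15,0.16,0,0,0,-0.11,0.15,0.16,0,0,0],
)

```text
clock: 18.7
eef_pos: [505.4, 220.8, 204.1]
eef_rot: [3.139, -0.002, 1.573]
wrist_force: [1.4, -0.1, -0.3]
finger_gap: 70.1
finger_force: 0.0
```

```bash
python3 - <<'E'
from h import *
s=manip.read_state();print(s['clock'],s['eef_pos'],s['wrist_force'],s['finger_gap'])
q,e=grab('side'); p,d=grab('top');P=cloud('top',d)
a=cv2.resize(np.clip(q[110:230,130:290].astype(float)*1.5,0,255).astype(np.uint8),(400,300),interpolation=cv2.INTER_CUBIC)
b=cv2.resize(np.clip(p[170:305,110:290].astype(float)*1.8,0,255).astype(np.uint8),(400,300),interpolation=cv2.INTER_CUBIC)
save('pics/end.png',np.hstack([a,b]))
for y0 in range(-103,110,8):
    Q=P[170:230,110:290].reshape(-1,3);Q=Q[(abs(Q[:,1]-y0)<3)&(Q[:,2]>57)&(abs(Q[:,0]-615)<5)]
    if len(Q):print(y0,Q[:,0].mean().round(1),np.median(Q[:,2]).round(1),end='; ')
E
```

```text
18.7 [505.35634408 220.77567618 204.09563081] [ 1.39291944 -0.08777118 -0.28581563] 70.13641923927636
-103 615.3 63.2; -95 615.3 66.2; -87 614.8 64.9; -79 615.9 64.2; -71 615.5 66.2; -63 614.8 74.1; -55 614.3 84.7; -47 614.1 85.1; -39 615.2 84.9; -31 615.6 84.2; -23 615.7 85.1; -15 615.4 84.6; -7 616.0 84.2; 1 615.0 83.9; 9 615.2 82.9; 17 614.8 67.0; 25 615.4 65.8; 33 615.5 65.5; 41 615.5 72.5; 49 615.3 72.3; 57 615.9 72.1; 65 614.9 72.1; 73 614.9 72.4; 81 614.8 72.5; 89 615.0 72.3; 97 614.3 72.2; 105 614.4 71.1;
```

View pics/end.png

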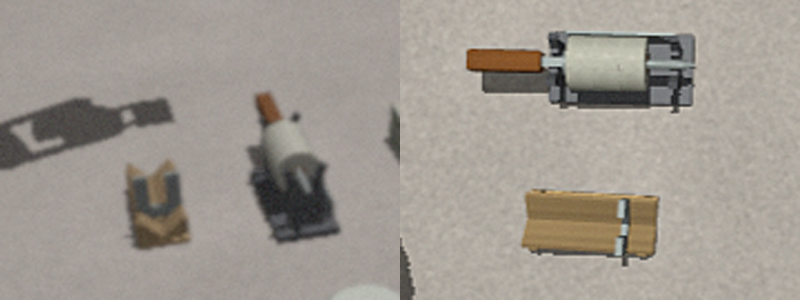

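The spindle rests level in both notches, with the three rolls between the uprights and the tray empty.

```bash
python3 -c "
from cell import manip
print(manip.sign_off())"
```

```text
the job is handed in; nothing more can be done
None
```

The job is done and handed in at about 19 s. All three rolls hang on the spindle, level in the dispenser's notches. They were pressed against the stop plate at about 8 N for over half a second first. The cup, phone and cartons were not touched.

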